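# Put an incubator's fan heater back together

### The job

Put the incubator's fan heater and its thermostat back together: thread the copper coil housing onto the upright motor shaft first, then the steel spacer ring, then the aluminium fan hub (boss up), so that each sits flat on the one below. Also set the black knob over the brass stem of the thermostat box, pointer side up, right down on the box. Let go of everything at the end and leave the screwdriver and the glass jar where they are.

Things in the scene. Friction and masses are not known exactly. Their poses are not given: they have to be found in the camera images.
- housing_centre (a point): Copper coil housing, loose: a thick copper ring with ribbed sides and dark circles on its top, outer diameter 56 mm, height 26 mm, through bore 22 mm in diameter. Stands flat with its bore upright. The point is its centre, 13 mm above its underside; z is the bore axis. Mass about 0.25 kg.
- spacer_centre (a point): Steel spacer, loose: a plain smooth steel ring, outer diameter 44 mm, height 14 mm, through bore 20 mm. Lies flat with its bore upright. The point is its centre, 7 mm above its underside; z is the bore axis. Mass about 0.12 kg.
- hub_centre (a point): Aluminium fan hub, loose: a disc 54 mm across and 6 mm thick with tiny vanes (to 3 mm high) and on it a round boss 36 mm in diameter reaching 28 mm above the underside; grip it by the boss. Blind hole from below, 20 mm in diameter, 20 mm deep. Stands disc down. The point is its centre, 14 mm above its underside; z points up through the boss. About 0.13 kg.
- knob_centre (a point): Black bakelite knob, loose: a skirt 42 mm in diameter and 6 mm high, above it a fluted grip 34 mm in diameter reaching 26 mm above the underside; white pointer line on top. Blind hole from below, 17 mm in diameter, 16 mm deep. Stands skirt down. The point is its centre, 13 mm above its underside; z points up. About 0.045 kg.
- motor_seat (a point): Fan motor, fixed: grey ribbed can on an 84 mm square plate, with a flat round top face 68 mm across, 44 mm above the bench; from its middle a steel shaft 12 mm in diameter rises 50 mm (last 7 mm tapered). The point is on the shaft axis at the top face; z up. Seated undersides above it: housing 0, spacer 26, hub 40 mm; the shaft then ends inside the hub's hole.
- thermostat_seat (a point): Thermostat, fixed: white box 76 x 76 mm, 32 mm high, black terminal strip on one side, round metal scale plate with black marks on top. From the middle of the top a brass stem 8 mm in diameter rises 12 mm (last 3 mm tapered). The point is on the stem axis at the box top; z up. The knob, at any yaw, goes over the stem until its skirt rests on the box.
- vise: Small dark cast iron vise, fixed to the bench, with a brass damper hinge in its jaws; not part of the job, an obstacle. Foot 100 x 75 mm, highest point 111 mm above the bench. The origin is the middle of the foot's underside; the screw and its cross bar stick out along +x to 84 mm from the origin, the bar 80 mm long along y.
- screwdriver_middle (a point): Red-handled steel screwdriver, loose, 190 mm long, lying on the bench; to be left alone. The point is the middle of its length, about 12 mm above the bench; the blade points along its x axis.
- jar_centre (a point): Small amber glass jar with a steel lid, loose, 48 mm in diameter, 70 mm high, standing upright; to be left alone. The point is its centre, half-way up.
Not all that is in view belongs to the job. Leave any green look-alike of the part that bears hub_centre alone.

How it is judged:
At the end, for the whole second after the job is handed in: Within 9 mm of the shaft axis, from below: housing on the motor face, spacer on it, hub (boss up) on that; knob upright over the thermostat stem within 9 mm, down on the box; heights right within 3 mm (hub 4 mm); all at rest and released; screwdriver and jar moved under 30 mm (horizontal distance between each of housing_centre, spacer_centre, hub_centre and motor_seat below 0.009 m and z of housing_centre in the frame of motor_seat between 0.01 and 0.016 m and linear speed of each of housing, spacer, hub, knob below 0.02 m/s and angular speed of each of housing, spacer, hub, knob below 0.2 rad/s and z of spacer_centre in the frame of motor_seat between 0.03 and 0.036 m and z of hub_centre in the frame of motor_seat between 0.05 and 0.058 m and angle between each of hub_centre, knob_centre's own z axis and vertical below 0.12 rad and horizontal distance between knob_centre and thermostat_seat below 0.009 m and z of knob_centre in the frame of thermostat_seat between 0.01 and 0.016 m); the robot touches nothing.
It fails at once if the screwdriver is moved by 30 mm or more (distance of screwdriver_middle from where it was at the start of the episode above 0.03 m).
It fails at once if the glass jar is moved by 30 mm or more (distance of jar_centre from where it was at the start of the episode above 0.03 m).
It also fails if it takes over 109 s, if anything falls off the work surface, if the arm or the gripper's body presses on something with over 40 N, if the wrist force passes 120 N, or if a joint passes its speed limit or range.

### The arm

A 7-joint arm with a two-finger parallel gripper is mounted at the origin on the work surface. World frame = base frame: x ahead of the robot, y to its left, z up, the work surface at z = 0. Lengths are in m, angles in rad, forces in N, time in s.
With the tool pointing down it reaches from about 0.4 to 0.85 m from the base axis. Payload 10.4 kg.
Tool frame: the origin (TCP) lies between the finger pads; the fingertips stand 8 mm ahead of it and the grasp point (between the pads) lies 11 mm behind it; z points along the fingers, x is the direction in which the jaws open and shut, and the axes are right-handed (so a half turn about z gives the same grasp; the last joint's range is limited). The gripper opens to 87 mm and grips with 3 to 60 N. Pads are 19 mm wide; open, the fingers measure 117 mm over their backs; the gripper's body (75 mm by 190 mm) begins 51 mm behind the grasp point.
Start: joints at [1.156, 0.332, -0.065, 1.46, 0.022, 1.35, -0.088], TCP at [0.239, -0.578, 0.231] pointing down, gripper open.
Joint ranges: [-2.6, 2.6], [-0.5, 2.12], [-1.47, 1.34], [0.16, 2.42], [-1.27, 4.41], [0.06, 2.06], [-2.6, 2.6]. Speed limits (rad/s): [2.22, 2.22, 2.79, 2.79, 3.14, 3.14, 3.14].

### API

Orientations are given as a unit quaternion [x, y, z, w].
In Python, from bench import r, viewer gives the robot as it stands.
- The arm moves only by the tool apply_moves, never from a script. Its argument "increments" is a list of rows, each an object with "grip": the closure in counts, from 0 (fully open) to 255 (shut); "xyz": the shift along the tool's x, y, z in mm, a list of three; "rotation": the turn, a rotation vector about the tool's x, y, z in degrees, a list of three. A call has 1 to 5 rows; each row is the pose to reach, as a shift and turn from the pose measured when the call began, along the tool's axes at that moment; what a row does not reach only later rows make up. A row lasts 1/8 s, in which the tool goes at most 62.5 mm and 10.7 degrees, less where a joint would pass 70% of its speed; a pose out of reach is approached as far as the arm can. A call with a gripper value outside its range is refused whole. The fingers move at their own pace and stop on an object; "squeeze" is the grip in N (left out, the last holds). Time passes only in rows, so rows that repeat a pose let the fingers close. It gives the time, the measured TCP pose, the force and the opening at its end, in the units of the state.
- r.read_state(): the state, without advancing time (a new reading comes with each control period).
- viewer.camera(name): name is "side" or "top"; returns a dict with "img" (480x640x3 uint8, blue, green, red), "range_z" (480x640 float32, m along the optical axis (not along the pixel's ray), 0 where there is no reading), "vertical_fov" (degrees; the focal length in pixels is half the picture's height over the tangent of half this angle, whatever the lens; pixels are square), "cx", "cy" (the principal point, pixels), "rvec" (rotation vector, rad) and "tvec" (3), from world to camera coordinates, as OpenCV has them. Camera axes: x right, y down, z forward; pixel columns grow to the right and rows downward; lengths in m; the calibration is good to about 2 mm. A picture is of the moment at which its call begins.
- r.close_job(): hands the job in, once; it reports no verdict.
The state is a dict: "time": time; "joint_positions": joint angles; "joint_vel": joint speeds; "joint_torque": joint torques, N m; "ee_pos": TCP position; "eef_rot": TCP orientation; "ft_force": force on the tool from outside, world axes, zero at the start; "torque": the same for the moment, N m; "width": finger opening in m.
Only numpy, scipy, OpenCV 4.12 (cv2) and the standard library are available. Lean on these libraries where they do the work, as an engineer would, in place of code of your own. Each camera call takes 0.05 s, during which the arm holds its last target.

## Working session

There is one attempt and no reset: what is moved stays moved. The work goes in short steps, Python scripts to look and compute and a tool call to move; the robot and the scene stay as the last step left them, time stands still between calls to the robot, and variables do not carry over. Pictures are saved under pics/ and viewed, and the job is handed in when it is done.

Besides the shell and the picture viewer there is one more tool, called after "Emit:" as name([rows], argument=value, ...), one row to a line, values as JSON. apply_moves: Moves the arm, as the interface text tells. Its arguments: {"type":"object","properties":{"increments":{"type":"array","items":{"type":"object","properties":{"grip":{"type":"number"},"xyz":{"type":"array","items":{"type":"number"}},"rotation":{"type":"array","items":{"type":"number"}}}}},"squeeze":{"type":"number"}},"required":["increments"]}

```bash
mkdir -p pics; ls; cat > h.py <<'E'
import numpy as np, cv2
from scipy.spatial.transform import Rotation as R
from bench import r, viewer
def snap(name,tag):
    c=viewer.camera(name); cv2.imwrite(f'pics/{tag}.png',c['img']); np.savez(f'/tmp/{tag}.npz',**c); return c
def load(tag): 
    d=np.load(f'/tmp/{tag}.npz'); return {k:d[k] for k in d}
def cloud(c):
    f=240/np.tan(np.radians(float(c['vertical_fov']))/2)
    v,u=np.mgrid[0:480,0:640]; z=c['range_z']
    P=np.stack([(u-c['cx'])/f*z,(v-c['cy'])/f*z,z],-1)
    M=cv2.Rodrigues(np.array(c['rvec'],float).reshape(3,1))[0]
    W=(P-np.array(c['tvec'],float).ravel())@M
    W[z<=0]=np.nan
    return W
E
python3 - <<'E'
from h import *
for n in('top','side'):
    c=snap(n,n+'0'); print(n,c['vertical_fov'],c['cx'],c['cy'],c['rvec'],c['tvec'])
s=r.read_state(); print(s)
E
```

```text
pics
top 57.02400970789866 318.89474302270867 240.10074926232875 [ 2.1529496  -2.20948141  0.13224322] [0.01235086 0.54006949 0.85640563]
side 47.58343908262326 317.88556314971174 241.7583631485899 [ 2.43685116 -0.32299218  0.13278587] [-0.53346924  0.12328754  0.93923651]
{'time': 0.1, 'joint_positions': array([ 1.15640754,  0.33279257, -0.06472327,  1.46082897,  0.02162574,
        1.34989341, -0.08848869]), 'joint_vel': array([-8.19340659e-04, -4.13093537e-03, -9.96426895e-05, -3.27873012e-03,
        3.38568622e-04, -2.20620567e-03, -2.10946104e-03]), 'joint_torque': array([ 1.04536128e-03, -6.24545789e+01,  2.42412428e-02, -3.90723324e+01,
       -6.15139632e-02,  3.65266053e-02,  4.84372913e-05]), 'ee_pos': array([ 0.23853154, -0.57734375,  0.22985716]), 'eef_rot': array([ 8.31232509e-01, -5.55924581e-01, -5.28560836e-04, -3.10244769e-04]), 'ft_force': array([ 0.37351637,  0.70029926, -0.48646479]), 'torque': array([-0.00479016, -0.04815714,  0.01122656]), 'width': 0.08717847722142662}
```

View pics/top0.png

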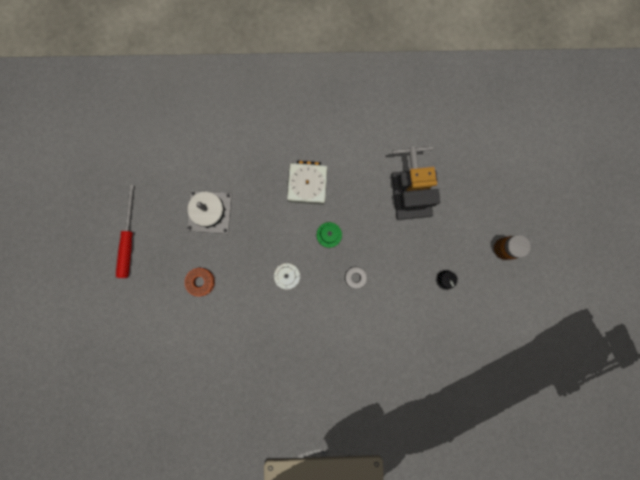

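View pics/side0.png

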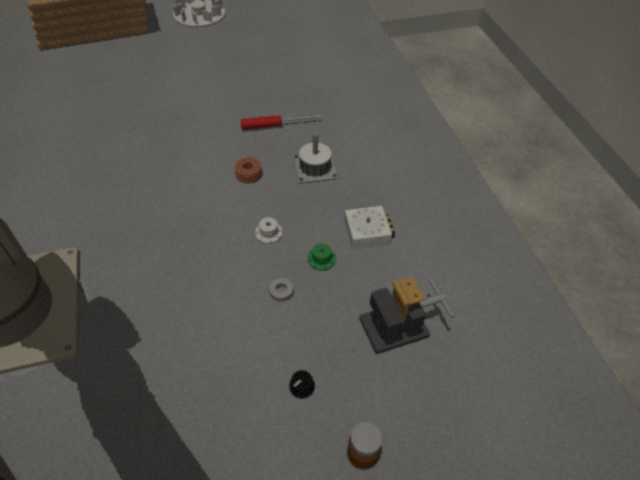

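The top view shows the copper housing at (200,282), the spacer at (356,278), the knob at (447,280), the motor at (205,210), the thermostat at (307,183), the jar at (515,247) and the screwdriver at (125,230). Two things could be the hub: the white/aluminium one at (287,276), and the green look-alike at (330,235), which I leave alone. Ring-shaped candidates are the housing (copper, large) and the spacer (grey, small).

```bash
python3 - <<'E'
from h import *
c=load('top0'); W=cloud(c); s=load('side0'); V=cloud(s)
for n,(u,v),(us,vs) in [('housing',(200,282),(248,170)),('spacer',(356,278),(281,290)),('hub',(287,276),(268,229)),('knob',(447,280),(301,384)),('motor',(205,210),(315,158)),('thermo',(307,183),(369,224)),('green',(330,235),(321,256)),('jar',(515,247),(366,441)),('vise',(418,185),(395,312)),('screwd',(125,230),(280,122))]:
    for im,X,(a,b),h in (('top',W,(u,v),26),('side',V,(us,vs),34)):
        Y=X[b-h:b+h,a-h:a+h].reshape(-1,3); Y=Y[np.isfinite(Y[:,2])]
        g=Y[Y[:,2]>0.006]
        if len(g)<5: print(n,im,'few',len(g)); continue
        zm=np.percentile(g[:,2],95)
        t=g[g[:,2]>np.median(g[:,2])-0.0]
        lo,hi=g.min(0),g.max(0)
        print(n,im,len(g),'mid',((lo+hi)/2).round(4)[:2],'ext',(hi-lo).round(3),'zmed',np.median(g[:,2]).round(4),'z95',zm.round(4))
print('bench z',np.nanmedian(W[300:330,230:330,2]),np.nanmedian(V[200:220,150:200,2]))
a=cv2.resize(c['img'][220:310,170:480],None,fx=2.5,fy=2.5,interpolation=cv2.INTER_CUBIC);cv2.imwrite('pics/crop0.png',a)
b=cv2.resize(s['img'][100:340,220:440],None,fx=2.5,fy=2.5,interpolation=cv2.INTER_CUBIC);cv2.imwrite('pics/crop1.png',b)
E
```

```text
housing top 623 mid [0.4632 0.239 ] ext [0.056 0.055 0.025] zmed 0.0259 z95 0.0287
housing side 544 mid [0.4628 0.2372] ext [0.056 0.062 0.025] zmed 0.024 z95 0.0274
spacer top 299 mid [ 0.464  -0.0736] ext [0.042 0.043 0.012] zmed 0.0144 z95 0.017
spacer side 413 mid [ 0.4897 -0.0568] ext [0.096 0.082 0.019] zmed 0.0128 z95 0.0154
hub top 439 mid [0.4708 0.0663] ext [0.052 0.052 0.026] zmed 0.0265 z95 0.0304
hub side 412 mid [0.4699 0.0604] ext [0.053 0.048 0.025] zmed 0.0246 z95 0.029
knob top 307 mid [ 0.4541 -0.2572] ext [0.037 0.037 0.025] zmed 0.0256 z95 0.0287
knob side 491 mid [ 0.4548 -0.2628] ext [0.039 0.038 0.024] zmed 0.0244 z95 0.0272
motor top 1446 mid [0.6056 0.2218] ext [0.088 0.088 0.09 ] zmed 0.0436 z95 0.0483
motor side 1116 mid [0.6039 0.2743] ext [0.087 0.202 0.088] zmed 0.0415 z95 0.0718
thermo top 1554 mid [0.6647 0.0207] ext [0.099 0.081 0.039] zmed 0.0324 z95 0.0351
thermo side 1617 mid [0.6606 0.017 ] ext [0.092 0.083 0.042] zmed 0.0308 z95 0.0339
green top 425 mid [ 0.5529 -0.03  ] ext [0.052 0.067 0.027] zmed 0.0266 z95 0.0305
green side 662 mid [ 0.552 -0.02 ] ext [0.157 0.134 0.029] zmed 0.0245 z95 0.0318
jar top 737 mid [ 0.5147 -0.3809] ext [0.047 0.046 0.068] zmed 0.068 z95 0.0722
jar side 1320 mid [ 0.5134 -0.3866] ext [0.046 0.045 0.067] zmed 0.0678 z95 0.0708
vise top 1881 mid [ 0.6437 -0.2094] ext [0.099 0.107 0.108] zmed 0.0798 z95 0.1101
vise side 3423 mid [ 0.643  -0.1942] ext [0.126 0.084 0.107] zmed 0.0735 z95 0.1083
screwd top 421 mid [0.5724 0.3724] ext [0.104 0.059 0.024] zmed 0.0223 z95 0.0271
screwd side 646 mid [0.5656 0.3056] ext [0.159 0.185 0.087] zmed 0.022 z95 0.0504
bench z 0.0004842357938383417 -0.000572581686635447
```

View pics/crop0.png

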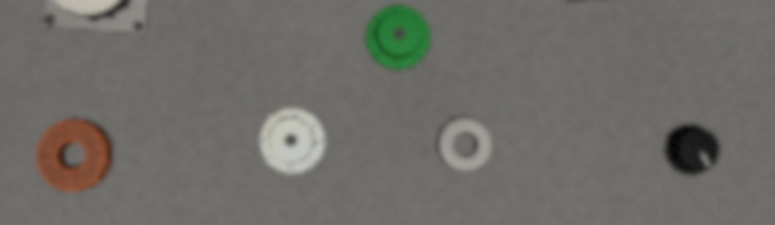

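View pics/crop1.png

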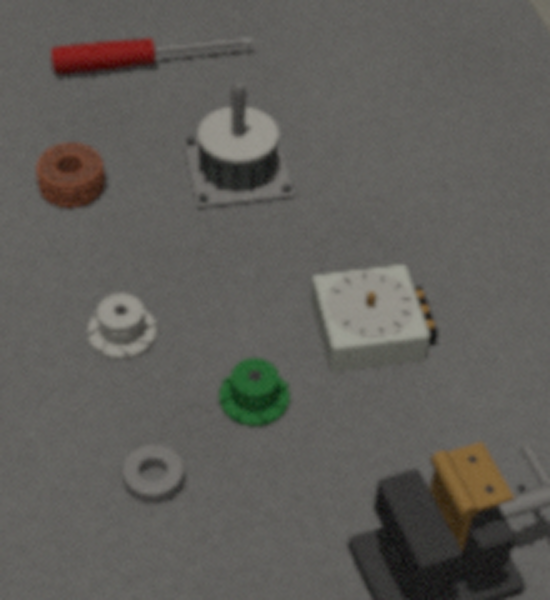

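The crops confirm the choice: the hub is the white/aluminium part, left of centre in crop 0, with a boss and vanes, and the green one is the look-alike. Next come precise centres.

```bash
cat >> h.py <<'E'
def circ(xy,diam):
    from scipy.optimize import least_squares
    # fit disc of given diam: hull points
    h=cv2.convexHull(xy.astype(np.float32)*1000).reshape(-1,2)
    (a,b),rad=cv2.minEnclosingCircle(h)
    f=least_squares(lambda p:np.hypot(h[:,0]-p[0],h[:,1]-p[1])-p[2],[a,b,diam*500],loss='soft_l1')
    return f.x[:2]/1000,2*f.x[2]/1000
def top(X,g,rad,zlo,zhi,diam):
    d=np.hypot(X[...,0]-g[0],X[...,1]-g[1])
    m=(d<rad)&(X[...,2]>zlo)&(X[...,2]<zhi)
    p=X[m]; c,D=circ(p[:,:2],diam)
    return c.round(4),p[:,:2].mean(0).round(4),round(D,4),len(p),p[:,2].mean().round(4)
E
python3 - <<'E'
from h import *
W=cloud(load('top0'));V=cloud(load('side0'))
for n,g,rad,zl,zh,D in [('housing',(.463,.238),.04,.019,.034,.056),('spacer',(.463,-.072),.035,.008,.022,.044),('hubboss',(.47,.063),.04,.02,.037,.036),('knob',(.454,-.26),.035,.017,.034,.034),('motorface',(.605,.225),.05,.037,.052,.068),('shaft',(.605,.225),.06,.065,.11,.012),('stem',(.66,.02),.04,.038,.055,.008),('thermotop',(.655,.02),.06,.026,.0375,.1)]:
    for X in(W,V):
        try: print(n,*top(X,g,rad,zl,zh,D))
        except Exception as e: print(n,e)
for i,X in enumerate((W,V)):
    d=np.hypot(X[...,0]-.605,X[...,1]-.225); p=X[(d<.06)&(X[...,2]>.055)]
    print(p.round(4)[:40])
    p=X[(np.hypot(X[...,0]-.66,X[...,1]-.02)<.02)&(X[...,2]>.038)]; print(p.round(4)[:30])
    m=(np.hypot(X[...,0]-.66,X[...,1]-.02)<.06)&(X[...,2]>.026)&(X[...,2]<.0375)
    print(cv2.minAreaRect((X[m][:,:2]*1000).astype(np.float32)))
E
```

```text
housing [0.4632 0.2389] [0.4631 0.2383] 0.0558 570 0.0259
housing [0.4623 0.2362] [0.4621 0.2341] 0.057 395 0.0247
spacer [ 0.4638 -0.0733] [ 0.4635 -0.073 ] 0.0426 295 0.0143
spacer [ 0.4632 -0.0759] [ 0.463  -0.0771] 0.0433 349 0.0128
hubboss [0.4704 0.0662] [0.4704 0.0661] 0.0348 255 0.0282
hubboss [0.4701 0.0637] [0.47   0.0621] 0.0359 239 0.0267
knob [ 0.4548 -0.2582] [ 0.4547 -0.2569] 0.0352 252 0.0258
knob [ 0.4543 -0.2612] [ 0.454  -0.2621] 0.0351 396 0.0246
motorface [0.6059 0.2223] [0.6051 0.2214] 0.0672 862 0.0446
motorface [0.6052 0.2192] [0.6044 0.2154] 0.0681 534 0.0433
shaft [0.6056 0.2215] [0.6046 0.2202] 0.0112 53 0.0855
shaft [0.605  0.2175] [0.6046 0.217 ] 0.0112 71 0.0808
stem [0.6559 0.0202] [0.6557 0.0201] 0.0065 13 0.0425
stem [0.6555 0.0176] [0.6552 0.0168] 0.0077 15 0.0423
thermotop [0.657  0.0202] [0.6553 0.0203] 0.094 1383 0.0325
thermotop [0.6546 0.0176] [0.6544 0.0148] 0.0926 1200 0.0314
[[0.6102 0.2221 0.0927]
 [0.6109 0.2212 0.0887]
 [0.6111 0.2197 0.0873]
 [0.6087 0.2262 0.0909]
 [0.6083 0.2238 0.0929]
 [0.6078 0.2213 0.0955]
 [0.6083 0.2203 0.0925]
 [
[... 1921 characters left out ...]
]
 [0.6031 0.2154 0.0844]
 [0.6047 0.2134 0.0856]
 [0.6072 0.2149 0.0839]
 [0.61   0.2173 0.0814]
 [0.6002 0.2201 0.0785]
 [0.6013 0.2167 0.081 ]
 [0.6031 0.2153 0.0818]
 [0.6053 0.2155 0.0812]
 [0.6069 0.2139 0.0821]
 [0.6095 0.2154 0.0804]]
[[0.6558 0.0222 0.0419]
 [0.6573 0.0208 0.0429]
 [0.6533 0.0205 0.0416]
 [0.6529 0.015  0.0476]
 [0.6566 0.0186 0.0427]
 [0.6587 0.0188 0.0419]
 [0.6519 0.0168 0.043 ]
 [0.6538 0.0164 0.043 ]
 [0.6557 0.016  0.0429]
 [0.6571 0.0148 0.0438]
 [0.6533 0.0148 0.042 ]
 [0.6557 0.0156 0.0404]
 [0.657  0.0138 0.0421]
 [0.6535 0.0147 0.0393]
 [0.6551 0.0135 0.0401]]
((655.485595703125, 17.945819854736328), (78.77197265625, 75.95089721679688), 83.69505310058594)
```

```bash
cat > plan.py <<'E'
import sys; from h import *
T=dict(housing=(.4628,.2376),spacer=(.4635,-.0746),hub=(.4703,.065),knob=(.4546,-.2597),shaft=(.6054,.2205),stem=(.6556,.0190))
def plan(name,z,yaw=0):
    s=r.read_state(); Q=R.from_quat(s['eef_rot']); p=np.array(s['ee_pos'])
    t=np.array([*(T[name] if isinstance(name,str) else name),z])
    G=R.from_euler('z',yaw,degrees=True)*R.from_rotvec([np.pi,0,0])
    print('at',p.round(4),'yaw',(np.degrees(np.arctan2(*Q.as_matrix()[[1,0],0]))).round(2),'t',round(s['time'],2),'w',round(s['width'],4),'F',s['ft_force'].round(1))
    print('shift mm',(Q.inv().apply(t-p)*1000).round(1),'rot deg',np.degrees((Q.inv()*G).as_rotvec()).round(2))
if __name__=='__main__':
    plan(sys.argv[1],float(sys.argv[2]))
E
python3 plan.py knob 0.15
```

```text
at [ 0.2385 -0.5773  0.2299] yaw -67.55 t 0.1 w 0.0872 F [ 0.4  0.7 -0.5]
shift mm [-211.  -321.    80.1] rot deg [-4.000e-02  6.000e-02 -6.755e+01]
```

Emit:
apply_moves([
  {"grip": 0, "xyz": [-30, -45, 0], "rotation": [0, 0, -9]},
  {"grip": 0, "xyz": [-60, -92, 0], "rotation": [0, 0, -18]},
  {"grip": 0, "xyz": [-90, -138, 20], "rotation": [0, 0, -27]},
  {"grip": 0, "xyz": [-120, -184, 30], "rotation": [0, 0, -36]},
  {"grip": 0, "xyz": [-150, -230, 40], "rotation": [0, 0, -45]},
], squeeze=20)

```text
time: 0.72
ee_pos: [0.3944, -0.3491, 0.1895]
eef_rot: [0.981, -0.193, -0.001, -0.001]
ft_force: [1.4, -0.4, -0.7]
width: 0.0873
```

```bash
python3 plan.py knob 0.15
```

```text
at [ 0.3944 -0.3491  0.1895] yaw -22.26 t 0.72 w 0.0873 F [ 1.4 -0.4 -0.7]
shift mm [  21.9 -105.5   39.5] rot deg [ -0.06   0.06 -22.26]
```

Tracks accurately. Finishing the approach above the knob.

Emit:
apply_moves([
  {"grip": 0, "xyz": [11, -52, 20], "rotation": [0, 0, -8]},
  {"grip": 0, "xyz": [21.9, -105.5, 39.5], "rotation": [0, 0, -16]},
  {"grip": 0, "xyz": [21.9, -105.5, 39.5], "rotation": [0, 0, -22.3]},
  {"grip": 0, "xyz": [21.9, -105.5, 39.5], "rotation": [0, 0, -22.3]},
])

```text
time: 1.23
ee_pos: [0.4544, -0.2594, 0.1496]
eef_rot: [1.0, 0.0, -0.001, -0.001]
ft_force: [-0.4, 0.7, -0.2]
width: 0.0873
```

```bash
python3 plan.py knob 0.017; python3 - <<'E'
from h import *
a=snap('top','t1')['img'];b=snap('side','s1')['img'];cv2.imwrite('pics/p1.png',np.hstack([a[130:400,240:640],b[230:480,100:500][:270] if 0 else cv2.copyMakeBorder(b[230:480,100:500],0,20,0,0,0)]))
E
```

```text
at [ 0.4544 -0.2594  0.1496] yaw 0.04 t 1.23 w 0.0873 F [-0.4  0.7 -0.2]
shift mm [  0.4   0.5 132.6] rot deg [-0.1   0.09  0.04]
```

View pics/p1.png

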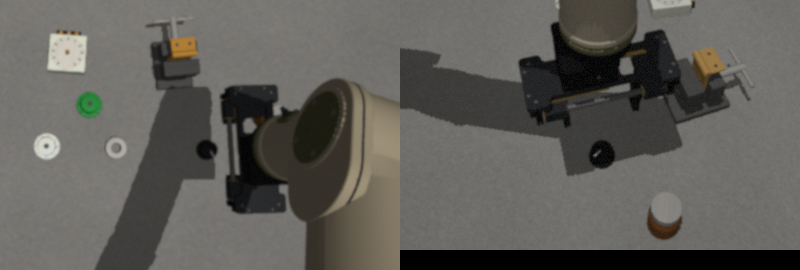

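The picture shows the gripper hovering over the knob (top crop 207,150; the shift is perspective), with the jaws along x and clear of the vise and jar. Descending.

Emit:
apply_moves([
  {"grip": 0, "xyz": [0.4, 0.3, 50], "rotation": [0, 0, 0]},
  {"grip": 0, "xyz": [0.4, 0.3, 100], "rotation": [0, 0, 0]},
  {"grip": 0, "xyz": [0.4, 0.3, 125], "rotation": [0, 0, 0]},
  {"grip": 0, "xyz": [0.4, 0.3, 132.6], "rotation": [0, 0, 0]},
  {"grip": 0, "xyz": [0.4, 0.3, 132.6], "rotation": [0, 0, 0]},
])

```text
time: 1.95
ee_pos: [0.4545, -0.2612, 0.0179]
eef_rot: [1.0, -0.002, -0.0, -0.0]
ft_force: [0.3, -0.1, 0.6]
width: 0.087
```

Emit:
apply_moves([
  {"grip": 255, "xyz": [0, 0, 0], "rotation": [0, 0, 0]},
  {"grip": 255, "xyz": [0, 0, 0], "rotation": [0, 0, 0]},
  {"grip": 255, "xyz": [0, 0, 0], "rotation": [0, 0, 0]},
  {"grip": 255, "xyz": [0, 0, 0], "rotation": [0, 0, 0]},
  {"grip": 255, "xyz": [0, 0, 0], "rotation": [0, 0, 0]},
], squeeze=20)

```text
time: 2.58
ee_pos: [0.4545, -0.2612, 0.0179]
eef_rot: [1.0, -0.002, -0.0, -0.0]
ft_force: [-0.5, 0.3, -0.5]
width: 0.045
```

```bash
python3 plan.py stem 0.14
```

```text
at [ 0.4545 -0.2612  0.0179] yaw -0.28 t 2.58 w 0.045 F [-0.5  0.3 -0.5]
shift mm [ 199.6 -281.3 -122. ] rot deg [-0.05  0.05 -0.28]
```

Emit:
apply_moves([
  {"grip": 255, "xyz": [0, 0, 0], "rotation": [0, 0, 0]},
  {"grip": 255, "xyz": [0, 0, 0], "rotation": [0, 0, 0]},
  {"grip": 255, "xyz": [0, 0, 0], "rotation": [0, 0, 0]},
  {"grip": 255, "xyz": [0, 0, 0], "rotation": [0, 0, 0]},
])

```text
time: 3.08
ee_pos: [0.4545, -0.2611, 0.0179]
eef_rot: [1.0, -0.002, -0.0, -0.0]
ft_force: [0.5, -0.8, -0.5]
width: 0.0336
```

```bash
python3 plan.py stem 0.14
```

```text
at [ 0.4545 -0.2611  0.0179] yaw -0.28 t 3.08 w 0.0336 F [ 0.5 -0.8 -0.5]
shift mm [ 199.6 -281.2 -122. ] rot deg [-0.05  0.04 -0.28]
```

Emit:
apply_moves([
  {"grip": 255, "xyz": [0, 0, -50], "rotation": [0, 0, 0]},
  {"grip": 255, "xyz": [0, 0, -100], "rotation": [0, 0, 0]},
  {"grip": 255, "xyz": [0, -20, -142], "rotation": [0, 0, 0]},
  {"grip": 255, "xyz": [20, -70, -142], "rotation": [0, 0, 0]},
  {"grip": 255, "xyz": [50, -115, -142], "rotation": [0, 0, 0]},
])

```text
time: 3.7
ee_pos: [0.5055, -0.1457, 0.1608]
eef_rot: [1.0, -0.003, 0.0, 0.0]
ft_force: [0.7, -1.3, -0.5]
width: 0.0338
```

```bash
python3 plan.py stem 0.13
```

```text
at [ 0.5055 -0.1457  0.1608] yaw -0.37 t 3.7 w 0.0338 F [ 0.7 -1.3 -0.5]
shift mm [ 149.1 -165.7   30.8] rot deg [ 0.02 -0.02 -0.37]
```

Emit:
apply_moves([
  {"grip": 255, "xyz": [35, -45, 0], "rotation": [0, 0, 0]},
  {"grip": 255, "xyz": [75, -88, 10], "rotation": [0, 0, 0]},
  {"grip": 255, "xyz": [115, -130, 20], "rotation": [0, 0, 0]},
  {"grip": 255, "xyz": [149, -166, 30.8], "rotation": [0, 0, -0.4]},
  {"grip": 255, "xyz": [149, -166, 30.8], "rotation": [0, 0, -0.4]},
])

```text
time: 4.32
ee_pos: [0.6559, 0.0241, 0.1281]
eef_rot: [1.0, 0.003, -0.001, -0.001]
ft_force: [0.0, -0.2, 0.4]
width: 0.0335
```

```bash
python3 plan.py stem 0.08; python3 - <<'E'
from h import *
a=snap('top','t2')['img'];b=snap('side','s2')['img'];cv2.imwrite('pics/p2.png',np.hstack([a[80:380,150:550],b[80:380,200:600]]))
E
```

```text
at [0.6559 0.0241 0.1281] yaw 0.35 t 4.33 w 0.0335 F [ 0.  -0.2  0.4]
shift mm [-0.3  5.2 48.1] rot deg [-0.15  0.11  0.35]
```

View pics/p2.png

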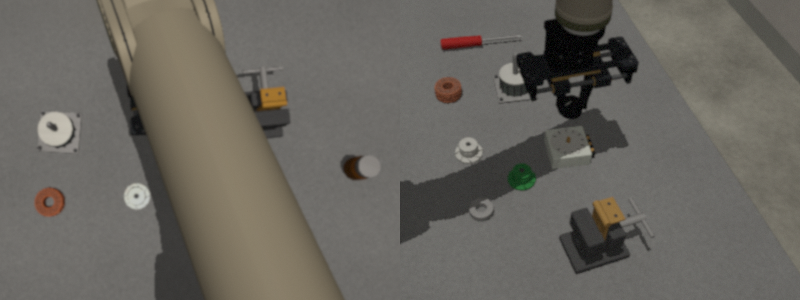

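The side view shows the knob held above the stem, at (570,105). The arm overshot y by 5 mm, so I'll let it settle and correct before going down.

Emit:
apply_moves([
  {"grip": 255, "xyz": [-0.3, 5.5, 30], "rotation": [0, 0, 0.3]},
  {"grip": 255, "xyz": [-0.3, 5.5, 48], "rotation": [0, 0, 0.3]},
  {"grip": 255, "xyz": [-0.3, 5.5, 48], "rotation": [0, 0, 0.3]},
  {"grip": 255, "xyz": [-0.3, 5.5, 48], "rotation": [0, 0, 0.3]},
])

```text
time: 4.92
ee_pos: [0.6554, 0.014, 0.0825]
eef_rot: [1.0, -0.002, 0.0, 0.0]
ft_force: [0.3, 0.9, -0.6]
width: 0.0332
```

```bash
python3 plan.py stem 0.051; python3 - <<'E'
from h import *
b=snap('side','s3')['img'];cv2.imwrite('pics/p3.png',cv2.resize(b[120:270,290:490],None,fx=3,fy=3))
E
```

```text
at [0.6554 0.014  0.0825] yaw -0.24 t 4.92 w 0.0332 F [ 0.3  0.9 -0.6]
shift mm [ 0.1 -5.  31.5] rot deg [ 0.02 -0.03 -0.24]
```

View pics/p3.png

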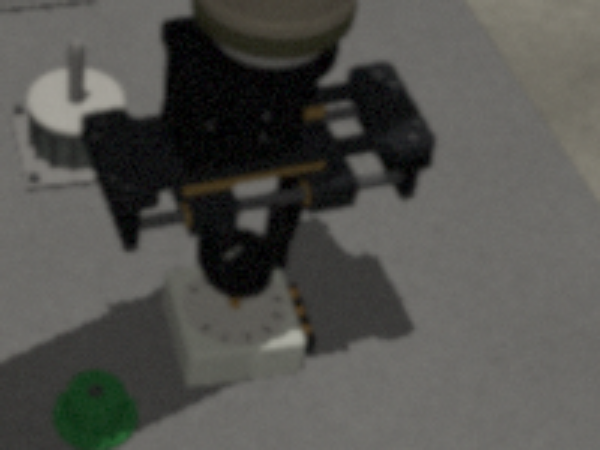

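Emit:
apply_moves([
  {"grip": 255, "xyz": [0, -4.5, 5], "rotation": [0, 0, 0]},
  {"grip": 255, "xyz": [0, -4.5, 5], "rotation": [0, 0, 0]},
  {"grip": 255, "xyz": [0, -4.5, 5], "rotation": [0, 0, 0]},
  {"grip": 255, "xyz": [0, -4.5, 5], "rotation": [0, 0, 0]},
])

```text
time: 5.48
ee_pos: [0.6557, 0.0185, 0.0777]
eef_rot: [1.0, -0.002, 0.001, 0.0]
ft_force: [0.7, 0.1, -0.5]
width: 0.0337
```

```bash
python3 plan.py stem 0.051; python3 -c "
from h import *
s=r.read_state();print(s['joint_vel'].round(4))"
```

```text
at [0.6557 0.0185 0.0777] yaw -0.24 t 5.47 w 0.0337 F [ 0.7  0.1 -0.5]
shift mm [-0.1 -0.5 26.7] rot deg [ 0.02 -0.06 -0.24]
[ 0.0017  0.0002 -0.0005  0.0002 -0.0012 -0.0003  0.0002]
```

Emit:
apply_moves([
  {"grip": 255, "xyz": [0, 0, 8], "rotation": [0, 0, 0]},
  {"grip": 255, "xyz": [0, 0, 16], "rotation": [0, 0, 0]},
  {"grip": 255, "xyz": [0, 0, 22], "rotation": [0, 0, 0]},
  {"grip": 255, "xyz": [0, 0, 26], "rotation": [0, 0, 0]},
  {"grip": 255, "xyz": [0, 0, 26], "rotation": [0, 0, 0]},
])

```text
time: 6.1
ee_pos: [0.6555, 0.0185, 0.0513]
eef_rot: [1.0, -0.002, 0.0, 0.0]
ft_force: [0.2, 0.5, 0.4]
width: 0.0332
```

```bash
python3 plan.py stem 0.051
```

```text
at [0.6555 0.0185 0.0513] yaw -0.23 t 6.1 w 0.0332 F [0.2 0.5 0.4]
shift mm [ 0.1 -0.5  0.3] rot deg [ 0.02 -0.02 -0.23]
```

Knob underside at about 33.5 mm with no force, so the stem is in the hole. Releasing.

Emit:
apply_moves([
  {"grip": 255, "xyz": [0, 0, 1], "rotation": [0, 0, 0]},
  {"grip": 120, "xyz": [0, 0, 1], "rotation": [0, 0, 0]},
  {"grip": 100, "xyz": [0, 0, 1], "rotation": [0, 0, 0]},
  {"grip": 0, "xyz": [0, 0, 1], "rotation": [0, 0, 0]},
  {"grip": 0, "xyz": [0, 0, 1], "rotation": [0, 0, 0]},
])

```text
time: 6.72
ee_pos: [0.6555, 0.0185, 0.0504]
eef_rot: [1.0, -0.002, 0.0, 0.0]
ft_force: [-0.0, -0.1, 0.2]
width: 0.0648
```

Emit:
apply_moves([
  {"grip": 0, "xyz": [0, 0, -30], "rotation": [0, 0, 0]},
  {"grip": 0, "xyz": [0, 0, -85], "rotation": [0, 0, 0]},
  {"grip": 0, "xyz": [-20, -30, -110], "rotation": [0, 0, 0]},
  {"grip": 0, "xyz": [-60, -70, -110], "rotation": [0, 0, 0]},
  {"grip": 0, "xyz": [-100, -110, -100], "rotation": [0, 0, 0]},
])

```text
time: 7.35
ee_pos: [0.5553, 0.1304, 0.1513]
eef_rot: [1.0, -0.002, 0.001, -0.0]
ft_force: [0.1, 1.4, 0.1]
width: 0.0871
```

```bash
python3 plan.py housing 0.09; python3 - <<'E'
from h import *
b=snap('side','s4')['img'];cv2.imwrite('pics/p4.png',np.hstack([cv2.resize(b[150:300,270:470],None,fx=2,fy=2),cv2.resize(snap('top','t4')['img'][100:250,200:400],None,fx=2,fy=2)]))
E
```

```text
at [0.5553 0.1304 0.1513] yaw -0.25 t 7.35 w 0.0871 F [0.1 1.4 0.1]
shift mm [ -93.2 -106.8   61.1] rot deg [-0.01 -0.17 -0.25]
```

View pics/p4.png

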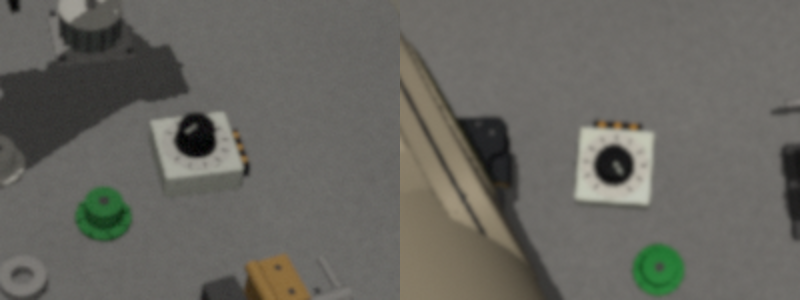

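The knob sits centred on the thermostat in both views (side 196,135; top 613,165). On to the housing.

Emit:
apply_moves([
  {"grip": 0, "xyz": [-30, -35, 0], "rotation": [0, 0, 0]},
  {"grip": 0, "xyz": [-65, -75, 10], "rotation": [0, 0, 0]},
  {"grip": 0, "xyz": [-93, -106, 40], "rotation": [0, 0, 0]},
  {"grip": 0, "xyz": [-93, -106, 60], "rotation": [0, 0, 0]},
  {"grip": 0, "xyz": [-93, -106, 60], "rotation": [0, 0, 0]},
])

```text
time: 8.07
ee_pos: [0.4573, 0.2397, 0.0893]
eef_rot: [1.0, 0.002, -0.002, 0.0]
ft_force: [0.4, -0.2, 0.1]
width: 0.0872
```

```bash
python3 plan.py housing 0.012;python3 - <<'E'
from h import *
W=cloud(load('t4'));V=cloud(load('s4'))
for X in(W,V): print(top(X,(.656,.019),.035,.05,.07,.034))
E
```

```text
at [0.4573 0.2397 0.0893] yaw 0.29 t 8.07 w 0.0872 F [ 0.4 -0.2  0.1]
shift mm [ 5.8  2.1 77.3] rot deg [0.03 0.2  0.29]
(array([0.6554, 0.0212]), array([0.6543, 0.0211]), np.float64(0.0352), 255, np.float64(0.0579))
(array([0.6545, 0.0177]), array([0.6539, 0.0163]), np.float64(0.0351), 228, np.float64(0.0565))
```

Emit:
apply_moves([
  {"grip": 0, "xyz": [5.5, 2, 10], "rotation": [0, 0, 0.3]},
  {"grip": 0, "xyz": [5.5, 2, 10], "rotation": [0, 0, 0.3]},
  {"grip": 0, "xyz": [5.5, 2, 10], "rotation": [0, 0, 0.3]},
])

```text
time: 8.45
ee_pos: [0.4632, 0.2376, 0.0796]
eef_rot: [1.0, -0.001, -0.002, 0.0]
ft_force: [-0.2, 0.5, -0.2]
width: 0.0871
```

```bash
python3 plan.py housing 0.012
```

```text
at [0.4632 0.2376 0.0796] yaw -0.06 t 8.45 w 0.0871 F [-0.2  0.5 -0.2]
shift mm [-0.2  0.  67.6] rot deg [ 0.01  0.18 -0.06]
```

Emit:
apply_moves([
  {"grip": 0, "xyz": [0, 0, 30], "rotation": [0, 0.2, 0]},
  {"grip": 0, "xyz": [0, 0, 55], "rotation": [0, 0.2, 0]},
  {"grip": 0, "xyz": [0, 0, 67.5], "rotation": [0, 0.2, 0]},
  {"grip": 0, "xyz": [0, 0, 67.5], "rotation": [0, 0.2, 0]},
])

```text
time: 8.95
ee_pos: [0.4628, 0.2376, 0.0119]
eef_rot: [1.0, -0.001, -0.0, 0.0]
ft_force: [0.9, 0.4, 0.6]
width: 0.087
```

Emit:
apply_moves([
  {"grip": 255, "xyz": [0, 0, 0]},
  {"grip": 255, "xyz": [0, 0, 0]},
  {"grip": 255, "xyz": [0, 0, 0]},
  {"grip": 255, "xyz": [0, 0, 0]},
  {"grip": 255, "xyz": [0, 0, 0]},
], squeeze=30)

```text
$.increments[0]: bad value
```

```bash
python3 plan.py housing 0.012
```

```text
at [0.4628 0.2376 0.0119] yaw -0.06 t 8.95 w 0.087 F [0.9 0.4 0.6]
shift mm [ 0.  -0.  -0.1] rot deg [ 0.02  0.03 -0.06]
```

Emit:
apply_moves([
  {"grip": 255, "xyz": [0, 0, 0], "rotation": [0, 0, 0]},
  {"grip": 255, "xyz": [0, 0, 0], "rotation": [0, 0, 0]},
  {"grip": 255, "xyz": [0, 0, 0], "rotation": [0, 0, 0]},
  {"grip": 255, "xyz": [0, 0, 0], "rotation": [0, 0, 0]},
  {"grip": 255, "xyz": [0, 0, 0], "rotation": [0, 0, 0]},
], squeeze=30)

```text
time: 9.57
ee_pos: [0.4629, 0.2376, 0.0122]
eef_rot: [1.0, -0.0, -0.0, 0.0]
ft_force: [-0.5, -1.5, 3.6]
width: 0.0551
```

Emit:
apply_moves([
  {"grip": 255, "xyz": [0, 0, 0], "rotation": [0, 0, 0]},
  {"grip": 255, "xyz": [0, 0, -40], "rotation": [0, 0, 0]},
  {"grip": 255, "xyz": [0, 0, -90], "rotation": [0, 0, 0]},
  {"grip": 255, "xyz": [0, 0, -128], "rotation": [0, 0, 0]},
  {"grip": 255, "xyz": [0, 0, -128], "rotation": [0, 0, 0]},
])

```text
time: 10.2
ee_pos: [0.4643, 0.2384, 0.1427]
eef_rot: [1.0, -0.001, 0.002, -0.001]
ft_force: [-0.2, -0.9, -1.9]
width: 0.0548
```

```bash
python3 plan.py shaft 0.14
```

```text
at [0.4643 0.2384 0.1427] yaw -0.06 t 10.2 w 0.0548 F [-0.2 -0.9 -1.9]
shift mm [141.2  17.8   3.3] rot deg [-0.06 -0.25 -0.06]
```

Emit:
apply_moves([
  {"grip": 255, "xyz": [45, 6, 0], "rotation": [0, 0, 0]},
  {"grip": 255, "xyz": [95, 12, 0], "rotation": [0, 0, 0]},
  {"grip": 255, "xyz": [130, 17, 3], "rotation": [0, 0, 0]},
  {"grip": 255, "xyz": [141, 18, 3], "rotation": [0, 0, 0]},
  {"grip": 255, "xyz": [141, 18, 3], "rotation": [0, 0, 0]},
])

```text
time: 10.82
ee_pos: [0.6045, 0.2205, 0.1389]
eef_rot: [1.0, -0.0, 0.001, -0.001]
ft_force: [-0.4, 0.0, -1.5]
width: 0.0548
```

Emit:
apply_moves([
  {"grip": 255, "xyz": [0, 0, 5], "rotation": [0, 0, 0]},
  {"grip": 255, "xyz": [0, 0, 10], "rotation": [0, 0, 0]},
  {"grip": 255, "xyz": [0, 0, 10], "rotation": [0, 0, 0]},
  {"grip": 255, "xyz": [0, 0, 10], "rotation": [0, 0, 0]},
])

```text
time: 11.32
ee_pos: [0.6044, 0.2205, 0.1291]
eef_rot: [1.0, -0.0, 0.001, -0.001]
ft_force: [-0.5, -0.1, -1.9]
width: 0.0545
```

```bash
python3 plan.py shaft 0.115; python3 - <<'E'
from h import *
b=snap('side','s5')['img'];cv2.imwrite('pics/p5.png',np.hstack([cv2.resize(b[70:220,210:410],None,fx=2,fy=2),cv2.resize(snap('top','t5')['img'][120:270,120:320],None,fx=2,fy=2)]))
E
```

```text
at [0.6044 0.2205 0.1291] yaw -0.05 t 11.32 w 0.0545 F [-0.5 -0.1 -1.9]
shift mm [ 0.9  0.  14.1] rot deg [-0.06 -0.13 -0.05]
```

View pics/p5.png

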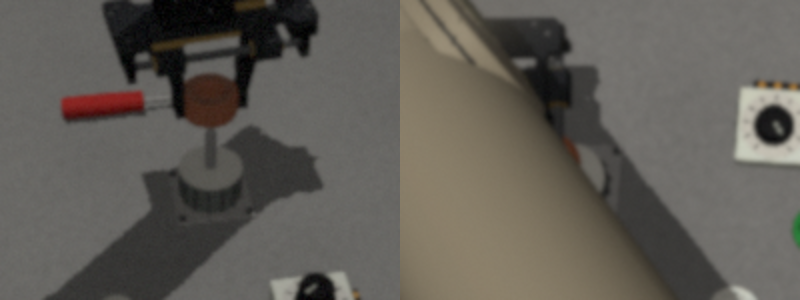

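The side view shows the housing at (211,100) directly above the shaft tip at (210,128). Going down.

Emit:
apply_moves([
  {"grip": 255, "xyz": [0.9, 0, 15], "rotation": [0, 0, 0]},
  {"grip": 255, "xyz": [0.9, 0, 30], "rotation": [0, 0, 0]},
  {"grip": 255, "xyz": [0.9, 0, 40], "rotation": [0, 0, 0]},
  {"grip": 255, "xyz": [0.9, 0, 40], "rotation": [0, 0, 0]},
])

```text
time: 11.92
ee_pos: [0.6049, 0.2203, 0.0878]
eef_rot: [1.0, -0.0, 0.0, -0.0]
ft_force: [0.5, -0.6, -1.3]
width: 0.0551
```

```bash
python3 plan.py shaft 0.057
```

```text
at [0.6049 0.2203 0.0878] yaw -0.05 t 11.93 w 0.0551 F [ 0.5 -0.6 -1.3]
shift mm [ 0.5 -0.2 30.8] rot deg [-0.03 -0.02 -0.05]
```

Emit:
apply_moves([
  {"grip": 255, "xyz": [0.3, 0, 12], "rotation": [0, 0, 0]},
  {"grip": 255, "xyz": [0.3, 0, 22], "rotation": [0, 0, 0]},
  {"grip": 255, "xyz": [0.3, 0, 28], "rotation": [0, 0, 0]},
  {"grip": 255, "xyz": [0.3, 0, 30.5], "rotation": [0, 0, 0]},
  {"grip": 255, "xyz": [0.3, 0, 30.5], "rotation": [0, 0, 0]},
])

```text
time: 12.55
ee_pos: [0.6052, 0.2203, 0.0573]
eef_rot: [1.0, -0.0, 0.0, -0.0]
ft_force: [-0.2, 0.1, -1.8]
width: 0.0549
```

Emit:
apply_moves([
  {"grip": 80, "xyz": [0, 0, 0.5], "rotation": [0, 0, 0]},
  {"grip": 60, "xyz": [0, 0, 0.5], "rotation": [0, 0, 0]},
  {"grip": 0, "xyz": [0, 0, 0.5], "rotation": [0, 0, 0]},
  {"grip": 0, "xyz": [0, 0, 0.5], "rotation": [0, 0, 0]},
  {"grip": 0, "xyz": [0, 0, 0], "rotation": [0, 0, 0]},
])

```text
time: 13.18
ee_pos: [0.6053, 0.2203, 0.0573]
eef_rot: [1.0, -0.0, 0.0, -0.0]
ft_force: [0.4, 1.0, 0.2]
width: 0.0845
```

```bash
python3 plan.py spacer 0.15
```

```text
at [0.6053 0.2203 0.0573] yaw -0.05 t 13.18 w 0.0845 F [0.4 1.  0.2]
shift mm [-141.5  295.   -92.9] rot deg [-0.03 -0.02 -0.05]
```

Emit:
apply_moves([
  {"grip": 0, "xyz": [0, 0, -45], "rotation": [0, 0, 0]},
  {"grip": 0, "xyz": [0, 0, -95], "rotation": [0, 0, 0]},
  {"grip": 0, "xyz": [-20, 35, -110], "rotation": [0, 0, 0]},
  {"grip": 0, "xyz": [-45, 85, -110], "rotation": [0, 0, 0]},
  {"grip": 0, "xyz": [-70, 140, -110], "rotation": [0, 0, 0]},
])

```text
time: 13.8
ee_pos: [0.5344, 0.0793, 0.1675]
eef_rot: [1.0, 0.0, 0.001, -0.0]
ft_force: [0.0, -1.0, 0.6]
width: 0.0869
```

```bash
python3 plan.py spacer 0.1
```

```text
at [0.5344 0.0793 0.1675] yaw 0.01 t 13.8 w 0.0869 F [ 0.  -1.   0.6]
shift mm [-71.  154.   67.3] rot deg [-0.04 -0.07  0.01]
```

Emit:
apply_moves([
  {"grip": 0, "xyz": [-25, 50, 15], "rotation": [0, 0, 0]},
  {"grip": 0, "xyz": [-48, 100, 35], "rotation": [0, 0, 0]},
  {"grip": 0, "xyz": [-65, 140, 55], "rotation": [0, 0, 0]},
  {"grip": 0, "xyz": [-71, 154, 67], "rotation": [0, 0, 0]},
  {"grip": 0, "xyz": [-71, 154, 67], "rotation": [0, 0, 0]},
])

```text
time: 14.42
ee_pos: [0.463, -0.0748, 0.0998]
eef_rot: [1.0, -0.001, 0.0, -0.0]
ft_force: [0.5, 1.0, 0.6]
width: 0.0869
```

```bash
python3 plan.py spacer 0.010; python3 - <<'E'
from h import *
b=snap('side','s6')['img'];cv2.imwrite('pics/p6.png',np.hstack([cv2.resize(b[70:370,170:410],None,fx=1.6,fy=1.6),cv2.resize(snap('top','t6')['img'][120:320,150:310],None,fx=2.4,fy=2.4)]))
W=cloud(load('t6'));V=cloud(load('s6'))
for X in(W,V): print(top(X,(.6054,.2205),.035,.06,.077,.056), top(X,(.605,.22),.03,.08,.1,.012))
E
```

```text
at [ 0.463  -0.0748  0.0998] yaw -0.06 t 14.43 w 0.0869 F [0.5 1.  0.6]
shift mm [ 0.5 -0.1 89.8] rot deg [-0.06 -0.01 -0.06]
(array([0.6048, 0.222 ]), array([0.6041, 0.221 ]), np.float64(0.056), 630, np.float64(0.0698)) (array([0.6057, 0.2218]), array([0.6049, 0.2209]), np.float64(0.0111), 39, np.float64(0.0901))
(array([0.604 , 0.2194]), array([0.6031, 0.2143]), np.float64(0.0568), 413, np.float64(0.0682)) (array([0.6049, 0.2194]), array([0.6048, 0.2181]), np.float64(0.0118), 36, np.float64(0.0877))
```

View pics/p6.png

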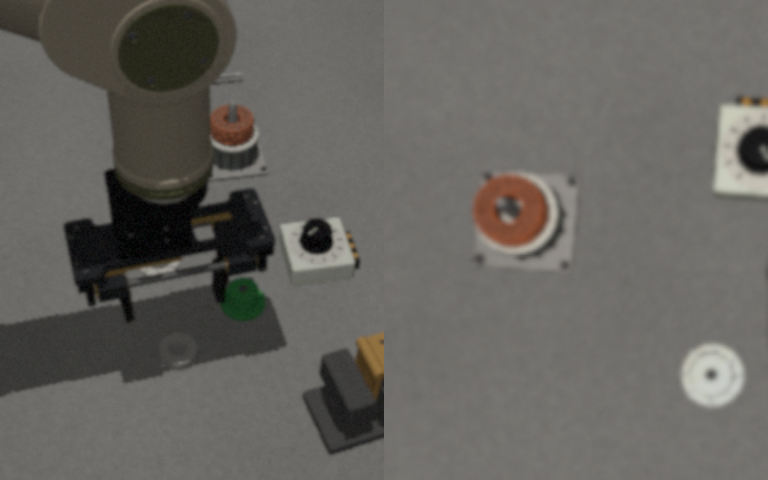

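The housing is seated: top face at 70 mm and within 1 mm of the shaft axis (top crop 510,210). Descending on the spacer.

Emit:
apply_moves([
  {"grip": 0, "xyz": [0.5, 0, 40], "rotation": [0, 0, 0]},
  {"grip": 0, "xyz": [0.5, 0, 75], "rotation": [0, 0, 0]},
  {"grip": 0, "xyz": [0.5, 0, 89], "rotation": [0, 0, 0]},
  {"grip": 0, "xyz": [0.5, 0, 89.5], "rotation": [0, 0, 0]},
  {"grip": 0, "xyz": [0.5, 0, 89.5], "rotation": [0, 0, 0]},
])

```text
time: 15.15
ee_pos: [0.4663, -0.0727, 0.0127]
eef_rot: [1.0, 0.001, 0.002, -0.0]
ft_force: [-0.8, 0.1, 0.2]
width: 0.0868
```

Emit:
apply_moves([
  {"grip": 255, "xyz": [0, 0, 0], "rotation": [0, 0, 0]},
  {"grip": 255, "xyz": [0, 0, 0], "rotation": [0, 0, 0]},
  {"grip": 255, "xyz": [0, 0, 0], "rotation": [0, 0, 0]},
  {"grip": 255, "xyz": [0, 0, 0], "rotation": [0, 0, 0]},
  {"grip": 255, "xyz": [0, 0, 0], "rotation": [0, 0, 0]},
], squeeze=30)

```text
time: 15.78
ee_pos: [0.4661, -0.0728, 0.0126]
eef_rot: [1.0, 0.001, 0.002, -0.0]
ft_force: [-2.4, 0.3, 0.4]
width: 0.0451
```

Emit:
apply_moves([
  {"grip": 255, "xyz": [0, 0, 0], "rotation": [0, 0, 0]},
  {"grip": 255, "xyz": [0, 0, 0], "rotation": [0, 0, 0]},
])

```text
time: 16.02
ee_pos: [0.4661, -0.0727, 0.0126]
eef_rot: [1.0, 0.001, 0.002, -0.0]
ft_force: [-1.2, -0.2, 0.5]
width: 0.0423
```

```bash
python3 plan.py shaft 0.14
```

```text
at [ 0.4661 -0.0727  0.0126] yaw 0.13 t 16.02 w 0.0423 F [-1.2 -0.2  0.5]
shift mm [ 140.5 -293.  -126.6] rot deg [-0.05 -0.21  0.13]
```

Emit:
apply_moves([
  {"grip": 255, "xyz": [0, 0, -15], "rotation": [0, 0, 0]},
  {"grip": 255, "xyz": [0, 0, -60], "rotation": [0, 0, 0]},
  {"grip": 255, "xyz": [0, 0, -110], "rotation": [0, 0, 0]},
  {"grip": 255, "xyz": [0, 0, -145], "rotation": [0, 0, 0]},
  {"grip": 255, "xyz": [20, -40, -145], "rotation": [0, 0, 0]},
])

```text
time: 16.65
ee_pos: [0.4868, -0.0355, 0.1615]
eef_rot: [1.0, -0.002, 0.004, 0.001]
ft_force: [-0.4, 0.7, -2.9]
width: 0.0422
```

Emit:
apply_moves([
  {"grip": 255, "xyz": [22, -45, 0], "rotation": [0, 0, 0]},
  {"grip": 255, "xyz": [44, -95, 0], "rotation": [0, 0, 0]},
  {"grip": 255, "xyz": [66, -145, 0], "rotation": [0, 0, 0]},
  {"grip": 255, "xyz": [88, -190, 0], "rotation": [0, 0, 0]},
  {"grip": 255, "xyz": [105, -228, 0], "rotation": [0, 0, 0]},
])

```text
time: 17.27
ee_pos: [0.593, 0.1941, 0.1629]
eef_rot: [1.0, -0.001, 0.005, 0.001]
ft_force: [0.6, 0.3, -0.8]
width: 0.0419
```

```bash
sed -i "s/stem=/shaftS=(.6054,.2222),stem=/" plan.py; python3 plan.py shaftS 0.14
```

```text
at [0.593  0.1941 0.1629] yaw -0.16 t 17.27 w 0.0419 F [ 0.6  0.3 -0.8]
shift mm [ 12.1 -28.2  22.9] rot deg [ 0.09 -0.53 -0.16]
```

Emit:
apply_moves([
  {"grip": 255, "xyz": [12, -28, 10], "rotation": [0, -0.5, -0.1]},
  {"grip": 255, "xyz": [12, -28, 22], "rotation": [0, -0.5, -0.1]},
  {"grip": 255, "xyz": [12, -28, 22], "rotation": [0, -0.5, -0.1]},
  {"grip": 255, "xyz": [12, -28, 22], "rotation": [0, -0.5, -0.1]},
])

```text
time: 17.77
ee_pos: [0.6055, 0.2208, 0.1416]
eef_rot: [1.0, -0.001, 0.001, 0.001]
ft_force: [-0.0, -0.4, -1.5]
width: 0.0422
```

```bash
python3 plan.py shaftS 0.12
```

```text
at [0.6055 0.2208 0.1416] yaw -0.14 t 17.77 w 0.0422 F [-0.  -0.4 -1.5]
shift mm [-0.2 -1.5 21.6] rot deg [ 0.12 -0.06 -0.14]
```

Emit:
apply_moves([
  {"grip": 255, "xyz": [0, -1.5, 10], "rotation": [0, 0, 0]},
  {"grip": 255, "xyz": [0, -1.5, 22], "rotation": [0, 0, 0]},
  {"grip": 255, "xyz": [0, -1.5, 22], "rotation": [0, 0, 0]},
  {"grip": 255, "xyz": [0, -1.5, 22], "rotation": [0, 0, 0]},
])

```text
time: 18.27
ee_pos: [0.6055, 0.2222, 0.1196]
eef_rot: [1.0, -0.001, 0.0, 0.001]
ft_force: [-0.2, 0.4, -0.9]
width: 0.0421
```

```bash
python3 plan.py shaftS 0.084; python3 - <<'E'
from h import *
b=snap('side','s7')['img'];cv2.imwrite('pics/p7.png',cv2.resize(b[70:220,210:410],None,fx=3,fy=3))
E
```

```text
at [0.6055 0.2222 0.1196] yaw -0.15 t 18.27 w 0.0421 F [-0.2  0.4 -0.9]
shift mm [-0.2 -0.1 35.6] rot deg [ 0.11 -0.05 -0.15]
```

View pics/p7.png

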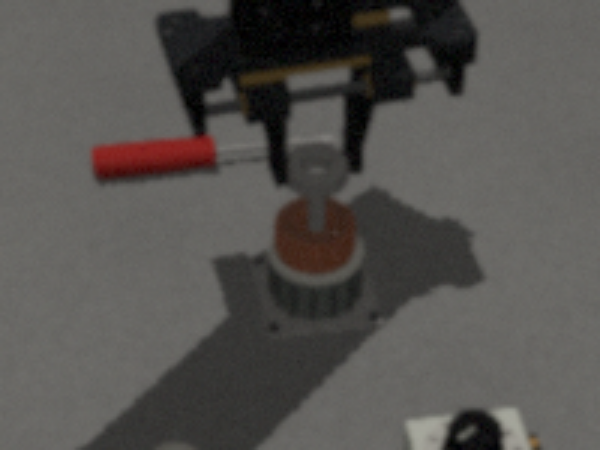

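The spacer at (317,168) is above the shaft at (316,205) and level. Descending.

Emit:
apply_moves([
  {"grip": 255, "xyz": [0, 0, 12], "rotation": [0, 0, 0]},
  {"grip": 255, "xyz": [0, 0, 22], "rotation": [0, 0, 0]},
  {"grip": 255, "xyz": [0, 0, 31], "rotation": [0, 0, 0]},
  {"grip": 255, "xyz": [0, 0, 36], "rotation": [0, 0, 0]},
  {"grip": 255, "xyz": [0, 0, 36], "rotation": [0, 0, 0]},
])

```text
time: 18.95
ee_pos: [0.6056, 0.2223, 0.0836]
eef_rot: [1.0, -0.001, 0.001, 0.001]
ft_force: [0.4, -0.9, -0.7]
width: 0.0423
```

```bash
python3 plan.py shaftS 0.0835
```

```text
at [0.6056 0.2223 0.0836] yaw -0.14 t 18.95 w 0.0423 F [ 0.4 -0.9 -0.7]
shift mm [-0.2  0.1  0.1] rot deg [ 0.1  -0.06 -0.14]
```

Emit:
apply_moves([
  {"grip": 255, "xyz": [0, 0, 0.8], "rotation": [0, 0, 0]},
  {"grip": 100, "xyz": [0, 0, 0.8], "rotation": [0, 0, 0]},
  {"grip": 60, "xyz": [0, 0, 0.8], "rotation": [0, 0, 0]},
  {"grip": 0, "xyz": [0, 0, 0.8], "rotation": [0, 0, 0]},
  {"grip": 0, "xyz": [0, 0, 0], "rotation": [0, 0, 0]},
])

```text
time: 19.58
ee_pos: [0.6057, 0.2223, 0.0837]
eef_rot: [1.0, -0.001, 0.001, 0.001]
ft_force: [0.5, -0.7, -0.2]
width: 0.0745
```

Emit:
apply_moves([
  {"grip": 0, "xyz": [0, 0, -30], "rotation": [0, 0, 0]},
  {"grip": 0, "xyz": [0, 0, -70], "rotation": [0, 0, 0]},
  {"grip": 0, "xyz": [-25, 30, -80], "rotation": [0, 0, 0]},
  {"grip": 0, "xyz": [-60, 70, -70], "rotation": [0, 0, 0]},
  {"grip": 0, "xyz": [-95, 110, -60], "rotation": [0, 0, 0]},
])

```text
time: 20.2
ee_pos: [0.5094, 0.1117, 0.1437]
eef_rot: [1.0, -0.001, 0.001, 0.001]
ft_force: [0.6, -0.5, 0.3]
width: 0.0872
```

```bash
python3 plan.py hub 0.1
```

```text
at [0.5094 0.1117 0.1437] yaw -0.14 t 20.2 w 0.0872 F [ 0.6 -0.5  0.3]
shift mm [-39.1  46.7  43.7] rot deg [ 0.1  -0.1  -0.14]
```

Emit:
apply_moves([
  {"grip": 0, "xyz": [-25, 30, 15], "rotation": [0, 0, 0]},
  {"grip": 0, "xyz": [-39, 46.5, 44], "rotation": [0, 0, 0]},
  {"grip": 0, "xyz": [-39, 46.5, 44], "rotation": [0, 0, 0]},
  {"grip": 0, "xyz": [-39, 46.5, 44], "rotation": [0, 0, 0]},
])

```text
time: 20.7
ee_pos: [0.4715, 0.0662, 0.1008]
eef_rot: [1.0, -0.001, 0.002, 0.001]
ft_force: [-0.5, -0.0, 1.2]
width: 0.0868
```

```bash
python3 plan.py hub 0.019; python3 - <<'E'
from h import *
b=snap('side','s8')['img'];cv2.imwrite('pics/p8.png',np.hstack([cv2.resize(b[70:320,170:370],None,fx=2,fy=2),cv2.resize(snap('top','t8')['img'][150:275,150:250],None,fx=4,fy=4)]))
W=cloud(load('t8'));V=cloud(load('s8'))
for X in(W,V): print(top(X,(.6054,.2205),.03,.078,.09,.044))
E
```

```text
at [0.4715 0.0662 0.1008] yaw -0.1 t 20.7 w 0.0868 F [-0.5 -0.   1.2]
shift mm [-1.4  1.1 81.8] rot deg [ 0.06 -0.19 -0.1 ]
(array([0.605 , 0.2214]), array([0.6047, 0.2208]), np.float64(0.0431), 377, np.float64(0.0843))
(array([0.6105, 0.2191]), array([0.6145, 0.2163]), np.float64(0.0395), 110, np.float64(0.083))
```

View pics/p8.png

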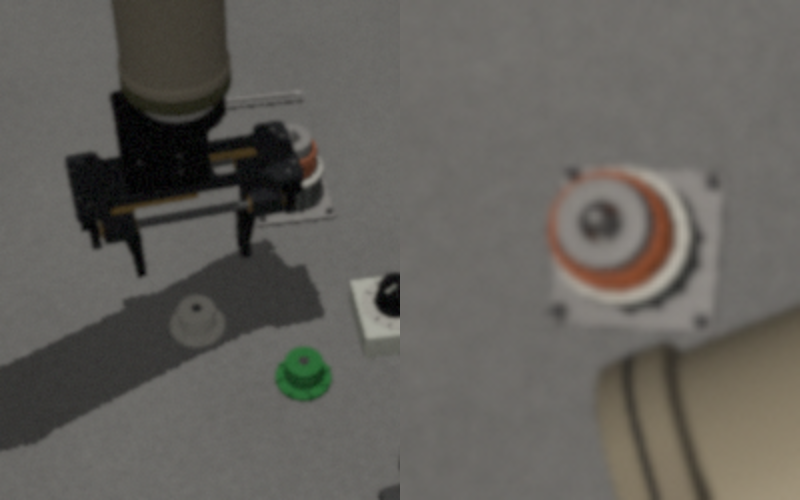

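The spacer is seated: top at 84 mm and centred on the shaft (top crop 600,222). The hub is at (198,318) in the side crop, under the open jaws. Descending onto it.

Emit:
apply_moves([
  {"grip": 0, "xyz": [-1.2, 1, 35], "rotation": [0, 0, 0]},
  {"grip": 0, "xyz": [-1.2, 1, 65], "rotation": [0, 0, 0]},
  {"grip": 0, "xyz": [-1.2, 1, 80], "rotation": [0, 0, 0]},
  {"grip": 0, "xyz": [-1.2, 1, 81], "rotation": [0, 0, 0]},
  {"grip": 0, "xyz": [-1.2, 1, 81], "rotation": [0, 0, 0]},
])

```text
time: 21.42
ee_pos: [0.4715, 0.0658, 0.0208]
eef_rot: [1.0, -0.0, 0.002, 0.0]
ft_force: [-0.0, -0.3, 0.1]
width: 0.0868
```

Emit:
apply_moves([
  {"grip": 255, "xyz": [0, 0, 0], "rotation": [0, 0, 0]},
  {"grip": 255, "xyz": [0, 0, 0], "rotation": [0, 0, 0]},
  {"grip": 255, "xyz": [0, 0, 0], "rotation": [0, 0, 0]},
  {"grip": 255, "xyz": [0, 0, 0], "rotation": [0, 0, 0]},
  {"grip": 255, "xyz": [0, 0, 0], "rotation": [0, 0, 0]},
], squeeze=25)

```text
time: 22.05
ee_pos: [0.4715, 0.0658, 0.0208]
eef_rot: [1.0, -0.0, 0.002, 0.0]
ft_force: [0.6, 0.3, 0.2]
width: 0.0451
```

Emit:
apply_moves([
  {"grip": 255, "xyz": [0, 0, 0], "rotation": [0, 0, 0]},
  {"grip": 255, "xyz": [0, 0, 0], "rotation": [0, 0, 0]},
  {"grip": 255, "xyz": [0, 0, 0], "rotation": [0, 0, 0]},
])

```text
time: 22.42
ee_pos: [0.4714, 0.0658, 0.0208]
eef_rot: [1.0, -0.0, 0.002, 0.0]
ft_force: [-0.1, 0.3, 0.6]
width: 0.0354
```

```bash
python3 plan.py hub 0.019
```

```text
at [0.4714 0.0658 0.0208] yaw -0.04 t 22.43 w 0.0354 F [-0.1  0.3  0.6]
shift mm [-1.1  0.8  1.8] rot deg [ 0.04 -0.27 -0.04]
```

Emit:
apply_moves([
  {"grip": 255, "xyz": [0, 0, -20], "rotation": [0, 0, 0]},
  {"grip": 255, "xyz": [0, 0, -70], "rotation": [0, 0, 0]},
  {"grip": 255, "xyz": [0, 0, -120], "rotation": [0, 0, 0]},
  {"grip": 255, "xyz": [0, 0, -140], "rotation": [0, 0, 0]},
  {"grip": 255, "xyz": [0, 0, -140], "rotation": [0, 0, 0]},
])

```text
time: 23.05
ee_pos: [0.4715, 0.0658, 0.1618]
eef_rot: [1.0, -0.001, 0.004, 0.001]
ft_force: [0.2, -0.8, -2.6]
width: 0.0353
```

```bash
sed -i "s/stem=/shaftH=(.6054,.2212),stem=/" plan.py; python3 plan.py shaftH 0.14
```

```text
at [0.4715 0.0658 0.1618] yaw -0.06 t 23.05 w 0.0353 F [ 0.2 -0.8 -2.6]
shift mm [ 133.5 -155.5   22.6] rot deg [ 0.07 -0.43 -0.06]
```

Emit:
apply_moves([
  {"grip": 255, "xyz": [35, -40, 0], "rotation": [0, -0.4, 0]},
  {"grip": 255, "xyz": [75, -88, 0], "rotation": [0, -0.4, 0]},
  {"grip": 255, "xyz": [115, -132, 5], "rotation": [0, -0.4, 0]},
  {"grip": 255, "xyz": [133.5, -155.5, 10], "rotation": [0, -0.4, 0]},
  {"grip": 255, "xyz": [133.5, -155.5, 15], "rotation": [0, -0.4, 0]},
])

```text
time: 23.68
ee_pos: [0.6045, 0.2237, 0.1445]
eef_rot: [1.0, 0.001, -0.002, 0.0]
ft_force: [-0.4, -0.2, -2.4]
width: 0.0351
```

Emit:
apply_moves([
  {"grip": 255, "xyz": [0, 0, 2], "rotation": [0, 0, 0]},
  {"grip": 255, "xyz": [0, 0, 2], "rotation": [0, 0, 0]},
])

```text
time: 23.92
ee_pos: [0.6039, 0.2226, 0.1416]
eef_rot: [1.0, 0.001, -0.002, 0.001]
ft_force: [-0.2, 0.6, -1.4]
width: 0.035
```

```bash
python3 plan.py shaftH 0.13
```

```text
at [0.6039 0.2226 0.1416] yaw 0.09 t 23.93 w 0.035 F [-0.2  0.6 -1.4]
shift mm [ 1.6  1.4 11.6] rot deg [0.07 0.26 0.09]
```

Emit:
apply_moves([
  {"grip": 255, "xyz": [1.6, 1.4, 11.5], "rotation": [0, 0.25, 0]},
  {"grip": 255, "xyz": [1.6, 1.4, 11.5], "rotation": [0, 0.25, 0]},
  {"grip": 255, "xyz": [1.6, 1.4, 11.5], "rotation": [0, 0.25, 0]},
])

```text
time: 24.3
ee_pos: [0.6055, 0.2209, 0.1302]
eef_rot: [1.0, 0.001, -0.0, 0.001]
ft_force: [-0.5, -0.7, -0.6]
width: 0.0346
```

```bash
python3 plan.py shaftH 0.1058; python3 - <<'E'
from h import *
b=snap('side','s9')['img'];cv2.imwrite('pics/p9.png',cv2.resize(b[70:220,210:410],None,fx=3,fy=3))
E
```

```text
at [0.6055 0.2209 0.1302] yaw 0.07 t 24.3 w 0.0346 F [-0.5 -0.7 -0.6]
shift mm [-0.  -0.3 24.4] rot deg [0.08 0.   0.07]
```

View pics/p9.png

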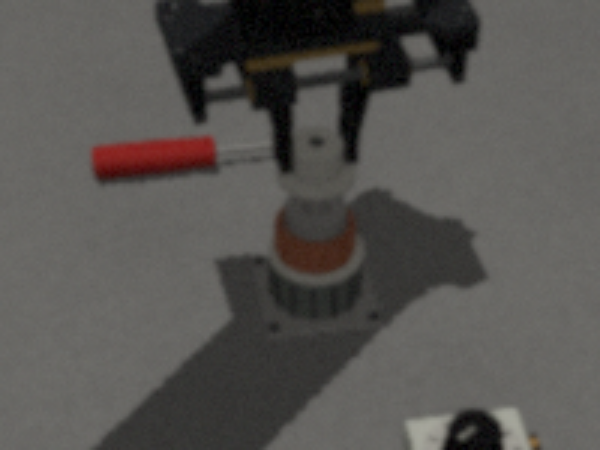

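The hub is over the stack and upright (318,165). Descending slowly.

Emit:
apply_moves([
  {"grip": 255, "xyz": [0, -0.3, 8], "rotation": [0, 0, 0]},
  {"grip": 255, "xyz": [0, -0.3, 15], "rotation": [0, 0, 0]},
  {"grip": 255, "xyz": [0, -0.3, 21], "rotation": [0, 0, 0]},
  {"grip": 255, "xyz": [0, -0.3, 24.4], "rotation": [0, 0, 0]},
  {"grip": 255, "xyz": [0, -0.3, 24.4], "rotation": [0, 0, 0]},
])

```text
time: 24.98
ee_pos: [0.6054, 0.2214, 0.1057]
eef_rot: [1.0, 0.001, -0.0, 0.001]
ft_force: [0.3, 0.1, -1.1]
width: 0.0353
```

```bash
python3 plan.py shaftH 0.105
```

```text
at [0.6054 0.2214 0.1057] yaw 0.08 t 24.98 w 0.0353 F [ 0.3  0.1 -1.1]
shift mm [0.  0.2 0.7] rot deg [0.07 0.02 0.08]
```

Emit:
apply_moves([
  {"grip": 255, "xyz": [0, 0, 0.7], "rotation": [0, 0, 0]},
  {"grip": 120, "xyz": [0, 0, 0.7], "rotation": [0, 0, 0]},
  {"grip": 80, "xyz": [0, 0, 0.7], "rotation": [0, 0, 0]},
  {"grip": 0, "xyz": [0, 0, 0.7], "rotation": [0, 0, 0]},
  {"grip": 0, "xyz": [0, 0, 0], "rotation": [0, 0, 0]},
])

```text
time: 25.6
ee_pos: [0.6054, 0.2214, 0.1057]
eef_rot: [1.0, 0.001, -0.0, 0.001]
ft_force: [-0.1, 0.9, 0.3]
width: 0.0672
```

Emit:
apply_moves([
  {"grip": 0, "xyz": [0, 0, -20], "rotation": [0, 0, 0]},
  {"grip": 0, "xyz": [0, 0, -65], "rotation": [0, 0, 0]},
  {"grip": 0, "xyz": [-30, 30, -80], "rotation": [0, 0, 0]},
  {"grip": 0, "xyz": [-70, 70, -80], "rotation": [0, 0, 0]},
  {"grip": 0, "xyz": [-110, 110, -80], "rotation": [0, 0, 0]},
])

```text
time: 26.22
ee_pos: [0.4948, 0.1108, 0.1872]
eef_rot: [1.0, 0.001, 0.001, 0.001]
ft_force: [0.6, -0.9, 1.5]
width: 0.0867
```

Emit:
apply_moves([
  {"grip": 0, "xyz": [-30, 50, 0], "rotation": [0, 0, 0]},
  {"grip": 0, "xyz": [-50, 100, 0], "rotation": [0, 0, 0]},
  {"grip": 0, "xyz": [-50, 120, 0], "rotation": [0, 0, 0]},
  {"grip": 0, "xyz": [-50, 120, 0], "rotation": [0, 0, 0]},
])

```text
time: 26.72
ee_pos: [0.4453, -0.0104, 0.1885]
eef_rot: [1.0, -0.0, 0.002, 0.001]
ft_force: [-0.3, 0.3, -0.2]
width: 0.0871
```

```bash
python3 - <<'E'
from h import *
b=snap('side','s10')['img'];a=snap('top','t10')['img']
cv2.imwrite('pics/p10.png',np.hstack([cv2.resize(b[70:270,240:440],None,fx=2,fy=2),cv2.resize(a[130:330,150:350],None,fx=2,fy=2)]));cv2.imwrite('pics/full10.png',a)
W=cloud(load('t10'));V=cloud(load('s10'));W0=cloud(load('top0'));V0=cloud(load('side0'))
for X in(W,V):
    print('hub',top(X,(.6054,.2205),.035,.105,.12,.036),'disc',top(X,(.6054,.2205),.035,.083,.1,.054))
    print('knob',top(X,(.656,.019),.035,.05,.07,.034))
for X in(W0,W): print('jar',top(X,(.514,-.383),.04,.06,.08,.048),'sd',top(X,(.57,.372),.12,.01,.04,.1))
print(r.read_state()['time'])
E
```

```text
hub (array([0.6048, 0.2215]), array([0.6045, 0.2211]), np.float64(0.0348), 314, np.float64(0.1122)) disc (array([0.605 , 0.2215]), array([0.601 , 0.2165]), np.float64(0.0531), 319, np.float64(0.0911))
knob (array([0.6549, 0.0209]), array([0.6542, 0.021 ]), np.float64(0.0352), 252, np.float64(0.0579))
hub (array([0.6063, 0.219 ]), array([0.6091, 0.2173]), np.float64(0.0343), 137, np.float64(0.1107)) disc (array([0.6167, 0.2146]), array([0.6174, 0.2061]), np.float64(0.0355), 105, np.float64(0.0908))
knob (array([0.6545, 0.0176]), array([0.6539, 0.0162]), np.float64(0.0348), 236, np.float64(0.0564))
jar (array([ 0.5149, -0.3824]), array([ 0.5144, -0.381 ]), np.float64(0.0428), 427, np.float64(0.0697)) sd (array([0.565 , 0.3492]), array([0.5392, 0.3846]), np.float64(0.1934), 799, np.float64(0.0211))
jar (array([ 0.5148, -0.3822]), array([ 0.5144, -0.3809]), np.float64(0.0428), 432, np.float64(0.0697)) sd (array([0.5637, 0.3507]), array([0.539 , 0.3848]), np.float64(0.1889), 796, np.float64(0.0212))
26.825
```

View pics/p10.png

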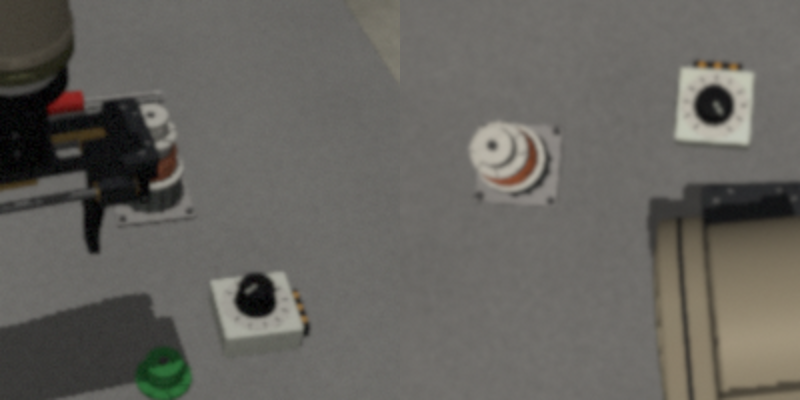

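The stack is complete (top crop 495,145): the hub top is at 112 mm, as expected, and all parts are within about 1 mm of the axis. The knob top is at 58 mm, and the jar and screwdriver haven't moved. The gripper is clear and empty, so I'm handing in.

```bash
python3 -c "
from h import *
print(r.read_state()['joint_vel'].round(3)); print(r.close_job())"
```

```text
[-0.016  0.012 -0.007  0.003  0.002 -0.001  0.001]
the job is handed in; nothing more can be done
None
```

The fan heater and thermostat are back together, and I handed the job in at about 27 s of the 109 s allowed. I threaded the housing, then the spacer, then the hub onto the motor shaft, and set the knob on the thermostat stem.

My last camera checks, each made after letting go of the part:

| Part | Measured top height | Expected | Distance from its axis |
|---|---|---|---|
| Housing | 70 mm | 70 mm | about 1 mm |
| Spacer | 84 mm | 84 mm | about 1 mm |
| Hub, boss up | 112 mm | 112 mm | about 1 mm |
| Knob, pointer up | 58 mm | 58 mm | about 1 mm |

- **Left alone:** the jar and screwdriver had not moved measurably, and I did not touch the green look-alike hub. The gripper was open and clear of everything.
- **Disagreement:** the two cameras differ by about 2.5 mm in y and 1.5 mm in height throughout, so I checked each part against its seat within the same camera. In the spacer and hub checks the gripper partly hid the stack from the side camera. Its readings there (spacer and hub disc 5–12 mm off in x) are unreliable, so those positions rest on the top camera.

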